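Reverse the potter's wheel and start it

TASK

Set the tabletop potter's wheel to run the other way: on its white control box, gently push the end of the yellow rocker switch that bears the black dot all the way down with your fingertips, then press the green start button fully in and let it spring back out. Do not touch the red and blue buttons, do not press green before the rocker is over, and leave the pots, jar, brush and other loose things where they are; nothing is to be picked up.

Things in the scene. Friction and masses are not known exactly. Their poses are not given: they have to be found in the camera images.
- console: White control box of the wheel, fixed to the table, 130 (x) x 290 (y) x 45 mm high, with a thin blue stripe along its front (-x) edge on top. Origin: centre of its underside. Four controls stand in a row along its own y axis on the middle of its top, 66 mm apart (y = -99, -33, +33, +99 mm); which control is in which place varies.
- rocker_frame: Black frame of the rocker switch on the console's top, 96 x 44 mm and 10 mm high (two small bearing ears at the middle of the long sides rise to 18 mm); origin: centre of its underside, which lies on the console's top; its axes are parallel to the console's.
- rocker_dot (a point): Centre of the black dot (18 mm across) on top of the yellow rocker, near its far (+x) end. The rocker is a bar 80 (along x) x 32 x 12 mm, tipping at its middle about an axis along the console's y, 20 mm above the console's top. The dot is 27 mm from the middle; the bar ends 13 mm beyond it. The other end is plain. The dotted end starts up. The point moves with the rocker.
- rocker (a joint): Tilt of the rocker, rad, from -0.26 (dotted end fully up) to +0.26 (dotted end fully down, the dot then about 19 mm above the console's top). It stays where it is left; friction alone resists it, about 2 to 4 N at the dotted end.
- start_base: Black round housing of the green start button, on the console's top, 48 mm across, 12 mm high. Origin: centre of its underside.
- start_top (a point): Centre of the top face of the green start button (32 mm across), 22 mm above the console's top when out. Presses straight down.
- start (a joint): Travel of the green button, m: 0 = out, 0.006 = fully in. A spring returns it; fully in takes 4 N, then it meets a hard stop.
- stop_base: Black round housing of the red stop button, alike; not to be touched.
- stop_top (a point): Centre of the top face of the red button.
- stop (a joint): Travel of the red button, m.
- lamp_base: Black round housing of the blue lamp button, alike; not to be touched.
- lamp_top (a point): Centre of the top face of the blue button.
- lamp (a joint): Travel of the blue button, m.
- wheel: White tabletop potter's wheel, fixed, 290 x 280 mm with a round white bat 250 mm across on top, 139 mm high in all; origin: centre of its underside. The wheel head does not turn in this scene.
- pot: Grey clay pinch pot, 72 mm across, 34 mm high, loose on the bat. Origin: centre of its underside.
- bowl: Cream bowl, loose, 130 mm across, 60 mm high. Origin: centre of its underside.
- jar: Small green glass glaze jar with white cap, loose, 50 mm across, 62 mm high, just beyond the console. Origin: centre of its underside.
- cup: Terracotta cup, loose, 66 mm across, 60 mm high, just beyond the console. Origin: centre of its underside.
- brush: Flat wide brush with wooden handle, loose, lying on the table before the console, 200 mm long along its own x axis. Origin: underside, at the middle.
- rib: Flat wooden shaping rib, loose, 55 x 100 x 12 mm, lying on the table. Origin: centre of its underside.

How it is judged:
By the outcome, as a careful person would: the job done as asked, in the order asked, and still so for the second after the job is handed in, with the robot touching nothing.
It also fails if it takes over 45 s, if anything falls off the work surface, if the arm or the gripper's body presses on something with over 40 N, if the wrist force passes 120 N, or if a joint passes its speed limit or range.

ROBOT

A 6-joint arm with a two-finger parallel gripper is mounted at the origin on the work surface. World frame = base frame: x ahead of the robot, y to its left, z up, the work surface at z = 0. Lengths are in m, angles in rad, forces in N, time in s.
With the tool pointing down it reaches from about 0.325 to 0.775 m from the base axis. Payload 9.3 kg.
Tool frame: the origin (TCP) lies at the centre of the arm's flange, where the gripper is bolted on; the fingertips stand 173 mm ahead of it and the grasp point (between the pads) lies 155 mm ahead of it; z points along the fingers, y is the line along which they close (so a half turn about z gives the same grasp; the last joint's range is limited). The gripper opens to 85 mm and grips with 20 to 120 N. Pads are 22 mm wide; open, the fingers measure 114 mm over their backs; the gripper's body (76 mm by 85 mm) begins 54 mm behind the grasp point. The pads swing forward as they close: fully open they stand 13 mm farther back than shut.
Start: joints at [-1.266, 0.259, 0.021, 1.334, 0, 1.418], TCP at [0.243, -0.493, 0.405] pointing down, gripper open.
Joint ranges: [-3.04, 3.04], [-0.91, 1.82], [-1.04, 1.36], [-1.92, 1.95], [-1.52, 1.45], [-3.14, 3.14]. Speed limits (rad/s): [2.22, 2.22, 2.79, 3.14, 3.14, 3.14].

INTERFACE

Orientations are given as a unit quaternion [w, x, y, z].
In Python, from bench import ctrl gives the robot as it stands.
- The arm moves only by the tool send_rows, never from a script. Its argument "deltas" is a list that holds one entry, the list of rows, each a list of 5 numbers: the opening, from -1 (shut) to 1 (fully open), then the shift along the tool's x, y, z scaled (see below), then the turn about the tool's z scaled (see below). A call has 1 to 12 rows; each row shifts and turns the commanded pose from where the row before left it, along the tool's axes as they then stand; what a row does not reach is not made up. The controller multiplies each number of a shift by 0.1 m and each number of a turn by 180 degrees. A row lasts 1/12 s, in which the tool goes at most 41.7 mm and 7.16 degrees, less where a joint would pass 70% of its speed; a pose out of reach is approached as far as the arm can. A call with a number of a shift or a turn outside -1 to 1 is refused whole. A call with a gripper value outside its range is refused whole. The fingers move at their own pace and stop on an object; "squeeze" is the grip in N (left out, the last holds). Time passes only in rows, so rows that do not move let the fingers close. It gives the time, the measured TCP pose, the force, the opening and the grip force at its end, in the units of the state.
- ctrl.get_state(): the state, without advancing time (a new reading comes with each control period).
- ctrl.camera(name): name is "scene" or "top" or "wrist"; returns a dict with "image" (420x560x3 uint8, red, green, blue), "fx", "fy", "cx", "cy" (pixels), "distortion" ([k1, k2, p1, p2, k3] as OpenCV has them; the pictures are not rectified), "rvec" (rotation vector, rad) and "tvec" (3), from world to camera coordinates, as OpenCV has them. Camera axes: x right, y down, z forward; pixel columns grow to the right and rows downward; lengths in m; the calibration is good to about 2 mm. A picture is of the moment at which its call begins. There is no depth.
- ctrl.close_job(): hands the job in; it is judged then, once.
The state is a dict: "t": time; "joints": joint angles; "qvel": joint speeds; "tau": joint torques, N m; "position": TCP position; "orientation": TCP orientation; "ft_force": force on the tool from outside, world axes, zero at the start; "moment": the same for the moment, N m; "width": opening from 0.0 (shut) to 1.0 (fully open); "gripper_force": force on a finger pad.
Only numpy, scipy, OpenCV 4.12 (cv2) and the standard library are available. Lean on these libraries where they do the work, as an engineer would, in place of code of your own. Each camera call takes 0.05 s, during which the arm holds its last target. There are 200 camera calls.

## Working session

There is one attempt and no reset: what is moved stays moved. The work goes in short steps, Python scripts to look and compute and a tool call to move; the robot and the scene stay as the last step left them, time stands still between calls to the robot, and variables do not carry over. Pictures are saved under pics/ and viewed, at most 10 in all, crops included, and the job is handed in when it is done.

Besides the shell and the picture viewer there is one more tool, called after "Request:" by a JSON object that holds its "op" and its "data". send_rows: Moves the arm, as the interface text tells. Its arguments: {"type":"object","properties":{"deltas":{"type":"array","items":{"type":"array","items":{"type":"array","items":{"type":"number"}}}},"squeeze":{"type":"number"}},"required":["deltas"]}

```bash
mkdir -p pics
cat > h.py <<'E'
import numpy as np, cv2
from bench import ctrl
def ray(c,uv):
    K=np.array([[c['fx'],0,c['cx']],[0,c['fy'],c['cy']],[0,0,1.]])
    p=cv2.undistortPoints(np.array([[uv]],float),K,np.array(c['distortion'],float))[0,0]
    R=cv2.Rodrigues(np.array(c['rvec'],float))[0]; t=np.array(c['tvec'],float).ravel()
    return -R.T@t, R.T@np.array([p[0],p[1],1.])
def onz(c,uv,z):
    o,d=ray(c,uv); return o+d*(z-o[2])/d[2]
E
python3 - <<'E'
from h import *
import pickle
cs={n:ctrl.camera(n) for n in("top","scene")}
pickle.dump(cs,open('c0.pkl','wb'))
for n,c in cs.items(): cv2.imwrite(f'pics/{n}0.png',c['image'][...,::-1])
s=ctrl.get_state();print(s)
E
```

```text
{'t': 0.1, 'joints': array([-1.26559643e+00,  2.59134383e-01,  2.08225155e-02,  1.33368767e+00,
       -2.76472181e-05,  1.41819538e+00]), 'qvel': array([-0.00011267, -0.00161284,  0.00296317, -0.00112166, -0.00067447,
        0.00056954]), 'tau': array([ 6.40616810e-03, -5.56691158e+01,  3.45072484e+01,  1.16111152e-02,
       -1.24265330e-04, -9.44017557e-06]), 'position': array([ 0.24306478, -0.49332223,  0.40412136]), 'orientation': array([-5.98800020e-04,  9.73916307e-01,  2.26906731e-01, -5.96409376e-05]), 'ft_force': array([-0.46330912, -0.1754693 , -0.18498491]), 'moment': array([-0.03010809,  0.03184821,  0.02014237]), 'gripper_force': 0.0, 'width': 0.9944721786741103}
```

View pics/top0.png

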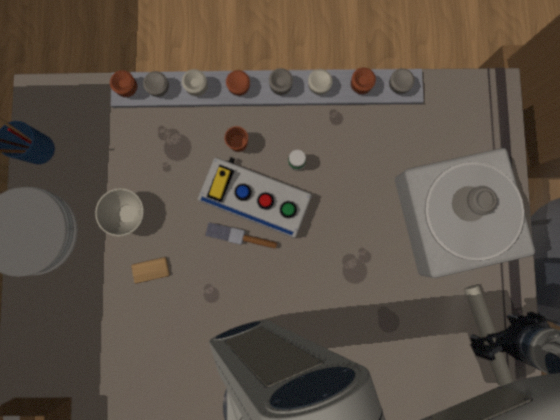

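View pics/scene0.png

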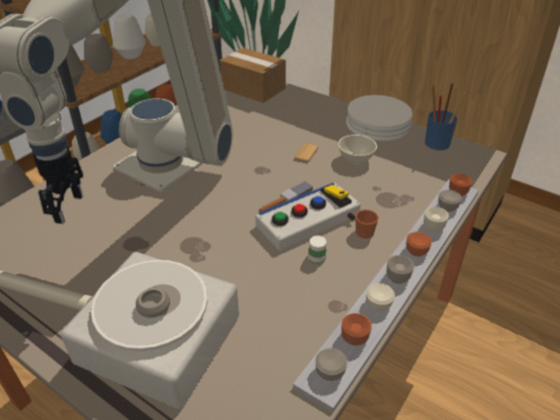

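The top view shows the rocker at (220,184) with its dot near (223,173), blue at (243,191), red at (266,200) and green at (289,209). In the scene view green is at (280,218) and the rocker at (336,192).

```bash
cat >> h.py <<'E'
def masks(img):
    h=cv2.cvtColor(img,cv2.COLOR_RGB2HSV); H,S,V=[h[...,i].astype(int) for i in range(3)]
    return dict(green=(H>45)&(H<85)&(S>130)&(V>50),red=((H<6)|(H>174))&(S>180)&(V>90),blue=(H>105)&(H<125)&(S>150)&(V>60),yellow=(H>20)&(H<33)&(S>170)&(V>120))
def blobs(img,box,mina=15):
    x0,y0,x1,y1=box; out={}
    for k,m in masks(img).items():
        m=m.astype(np.uint8)[y0:y1,x0:x1]
        n,l,s,c=cv2.connectedComponentsWithStats(m)
        out[k]=[(s[i,4],*(c[i]+[x0,y0]).round(1),*s[i,:4]) for i in range(1,n) if s[i,4]>=mina]
    return out
E
python3 - <<'E'
from h import *
import pickle
cs=pickle.load(open('c0.pkl','rb'))
for n,box in(("top",(190,150,320,245)),("scene",(240,170,375,260))):
    c=cs[n]
    for k,v in blobs(c['image'],box).items():
        for b in v: print(n,k,[float(x) for x in b],onz(c,b[1:3],.065 if k!='yellow' else .071).round(4))
    print('cam',ray(c,(280,210))[0].round(2))
    if n=='top':
        for uv in [(207,160),(312,190),(300,235),(198,200)]: print(onz(c,uv,.045).round(3))
    x0,y0,x1,y1=(195,150,320,245) if n=='top' else (245,170,370,265)
    cv2.imwrite(f'pics/{n}c.png',cv2.resize(c['image'][y0:y1,x0:x1,::-1],None,fx=6,fy=6,interpolation=cv2.INTER_CUBIC))
E
python3 -c "
import cv2,numpy as np
a=cv2.imread('pics/topc.png');b=cv2.imread('pics/scenec.png');print(a.shape,b.shape)"
```

```text
top green [115.0, 287.7, 208.7, 92.0, 53.0, 12.0, 12.0] [ 0.5305 -0.0571  0.065 ]
top red [103.0, 264.7, 199.9, 69.0, 45.0, 12.0, 11.0] [0.555  0.0043 0.065 ]
top blue [117.0, 241.9, 191.2, 46.0, 36.0, 13.0, 12.0] [0.5793 0.0653 0.065 ]
top blue [155.0, 245.2, 215.0, 12.0, 49.0, 90.0, 35.0] [0.515  0.0567 0.065 ]
top yellow [285.0, 218.5, 183.7, 20.0, 18.0, 19.0, 30.0] [0.5995 0.1273 0.071 ]
cam [ 0.42 -0.04  1.14]
[0.671 0.163 0.045]
[ 0.583 -0.125  0.045]
[ 0.461 -0.09   0.045]
[0.56  0.187 0.045]
scene green [52.0, 279.5, 215.8, 35.0, 43.0, 10.0, 7.0] [ 0.5318 -0.0582  0.065 ]
scene red [62.0, 299.0, 208.0, 54.0, 35.0, 11.0, 7.0] [0.5576 0.0015 0.065 ]
scene blue [50.0, 317.7, 199.8, 73.0, 27.0, 10.0, 7.0] [0.5815 0.0636 0.065 ]
scene yellow [152.0, 335.4, 191.0, 84.0, 15.0, 24.0, 13.0] [0.606  0.1222 0.071 ]
cam [ 1.18 -0.98  1.02]
(570, 750, 3) (570, 750, 3)
```

View pics/topc.png

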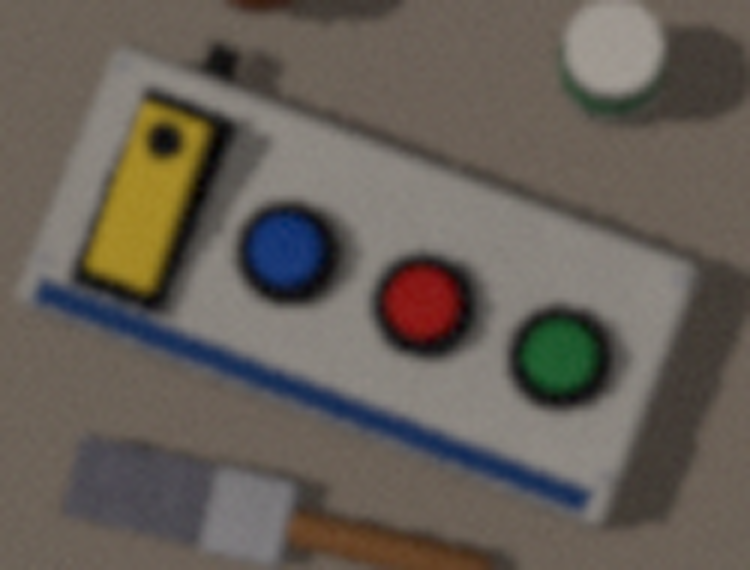

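The crop confirms the layout: the row runs rocker, blue, red, green. The console yaw is about -22°, and the dot is at crop (164,140). I'll turn the wrist and shut the fingers first.

Request:
{"op": "send_rows", "data": {"deltas": [[[-1, 0, 0, 0, -0.039], [-1, 0, 0, 0, -0.039], [-1, 0, 0, 0, -0.039], [-1, 0, 0, 0, -0.039], [-1, 0, 0, 0, -0.039], [-1, 0, 0, 0, -0.039], [-1, 0, 0, 0, -0.039], [-1, 0, 0, 0, -0.039], [-1, 0, 0, 0, -0.039], [-1, 0, 0, 0, -0.039]]], "squeeze": 20}}

```text
t: 0.93
position: [0.2431, -0.4933, 0.4043]
orientation: [-0.0, 0.664, 0.748, 0.0]
ft_force: [0.7, 0.1, 0.4]
width: 0.002
gripper_force: 0.0
```

Request:
{"op": "send_rows", "data": {"deltas": [[[-1, 0, 0, 0, -0.039], [-1, 0, 0, 0, -0.039], [-1, 0, 0, 0, -0.039], [-1, 0, 0, 0, -0.039], [-1, 0, 0, 0, -0.039], [-1, 0, 0, 0, -0.039], [-1, 0, 0, 0, -0.039], [-1, 0, 0, 0, -0.039], [-1, 0, 0, 0, -0.029]]]}}

```text
t: 1.68
position: [0.2431, -0.4933, 0.4043]
orientation: [-0.0, 0.189, 0.982, 0.0]
ft_force: [0.1, 0.1, 0.1]
width: 0.001
gripper_force: 0.0
```

```bash
cat >> h.py <<'E'
from scipy.spatial.transform import Rotation as Ro
def go(target):
    s=ctrl.get_state(); R=Ro.from_quat(s['orientation'],scalar_first=True)
    x=R.as_matrix()[:,0]
    print('t',s['t'],'pos',s['position'].round(4),'yaw',np.degrees(np.arctan2(x[1],x[0])).round(2),'w',round(s['width'],3),'F',s['ft_force'].round(1))
    print('tool shift/0.1:',(R.inv().apply(np.array(target)-s['position'])*10).round(3))
E
python3 - <<'E'
from h import *
import pickle
c=pickle.load(open('c0.pkl','rb'))['top']
print(onz(c,(195+164/6,150+140/6),.0777))
go([.6345,.1137,.33])
E
```

```text
[0.62623219 0.11614692 0.0777    ]
t 1.6833 pos [ 0.2431 -0.4933  0.4043] yaw 158.18 w 0.001 F [0.1 0.1 0.1]
tool shift/0.1: [-1.378  7.09   0.747]
```

Request:
{"op": "send_rows", "data": {"deltas": [[[-1, -0.068, 0.354, 0, 0], [-1, -0.068, 0.354, 0, 0], [-1, -0.068, 0.354, 0, 0], [-1, -0.068, 0.354, 0, 0], [-1, -0.068, 0.354, 0, 0], [-1, -0.068, 0.354, 0, 0], [-1, -0.068, 0.354, 0, 0], [-1, -0.068, 0.354, 0, 0], [-1, -0.068, 0.354, 0, 0], [-1, -0.068, 0.354, 0, 0]]]}}

```text
t: 2.52
position: [0.4403, -0.1895, 0.4046]
orientation: [-0.0, 0.192, 0.981, 0.0]
ft_force: [1.2, -0.9, 0.2]
width: 0.001
gripper_force: 0.0
```

Request:
{"op": "send_rows", "data": {"deltas": [[[-1, -0.068, 0.354, 0, 0], [-1, -0.068, 0.354, 0, 0], [-1, -0.068, 0.354, 0, 0], [-1, -0.068, 0.354, 0, 0], [-1, -0.068, 0.354, 0, 0], [-1, -0.068, 0.354, 0.1, 0], [-1, -0.068, 0.354, 0.2, 0], [-1, -0.068, 0.354, 0.2, 0], [-1, -0.068, 0.354, 0.25, 0], [-1, -0.068, 0.354, 0.2, 0], [-1, 0, 0, 0, 0], [-1, 0, 0, 0, 0]]]}}

```text
t: 3.52
position: [0.6357, 0.111, 0.3083]
orientation: [-0.002, 0.191, 0.982, -0.001]
ft_force: [-0.0, -0.8, 0.5]
width: 0.0
gripper_force: 0.0
```

Run:
```python
from h import *
c=ctrl.camera('wrist'); cv2.imwrite('pics/w1.png',c['image'][...,::-1])
import pickle; pickle.dump(c,open('w1.pkl','wb'))
for k,v in blobs(c['image'],(0,0,560,420),200).items():
    for b in v: print(k,[float(x) for x in b],onz(c,b[1:3],.067 if k!='yellow' else .071).round(4))
go([.632,.114,.255])
```

```text
green [523.0, 7.5, 180.2, 0.0, 157.0, 20.0, 43.0] [ 0.5344 -0.0473  0.067 ]
red [1683.0, 87.6, 175.8, 64.0, 153.0, 50.0, 47.0] [0.5543 0.0075 0.067 ]
blue [5126.0, 176.0, 85.2, 0.0, 75.0, 346.0, 25.0] [0.5282 0.0855 0.067 ]
blue [2061.0, 187.2, 174.4, 161.0, 149.0, 53.0, 51.0] [0.5785 0.0681 0.067 ]
t 3.5667 pos [0.6354 0.1099 0.3098] yaw 157.89 w -0.003 F [-0.6 -0.6  0. ]
tool shift/0.1: [0.046 0.026 0.549]
```

View pics/w1.png

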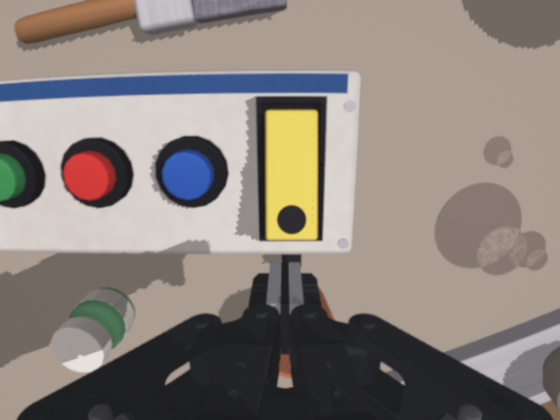

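The wrist view shows the dot at (291,219), the yellow bar from (265,110) to (318,240), and the shut fingertips in line with it at x≈290. Next is the exact dot position.

Run:
```python
from h import *
import pickle
c=pickle.load(open('w1.pkl','rb'))
print(onz(c,(291,219),.0777).round(4), onz(c,(291,241),.081).round(4), onz(c,(290,110),.06).round(4))
d=onz(c,(291,219),.0777); go([d[0]+.003,d[1]-.001,.265])
```

```text
[0.6267 0.1184 0.0777] [0.6389 0.1135 0.081 ] [0.567  0.1419 0.06  ]
t 3.5667 pos [0.6354 0.1099 0.3098] yaw 157.89 w -0.003 F [-0.6 -0.6  0. ]
tool shift/0.1: [0.081 0.048 0.449]
```

Request:
{"op": "send_rows", "data": {"deltas": [[[-1, 0.07, 0.03, 0, 0], [-1, 0, 0, 0.15, 0], [-1, 0, 0, 0.15, 0], [-1, 0, 0, 0.15, 0], [-1, 0, 0, 0.04, 0], [-1, 0, 0, 0, 0], [-1, 0, 0, 0, 0], [-1, 0, 0, 0, 0]]]}}

```text
t: 4.23
position: [0.6302, 0.1144, 0.2635]
orientation: [0.001, 0.193, 0.981, 0.0]
ft_force: [-0.2, -0.1, -0.2]
width: -0.001
gripper_force: 0.0
```

Run:
```python
from h import *
go([.630,.1155,.2385])
```

```text
t 4.2333 pos [0.6302 0.1144 0.2635] yaw 157.78 w -0.001 F [-0.2 -0.1 -0.2]
tool shift/0.1: [0.007 0.009 0.25 ]
```

Request:
{"op": "send_rows", "data": {"deltas": [[[-1, 0, 0.01, 0.02, 0], [-1, 0, 0, 0.02, 0], [-1, 0, 0, 0.02, 0], [-1, 0, 0, 0.02, 0], [-1, 0, 0, 0.02, 0], [-1, 0, 0, 0.02, 0], [-1, 0, 0, 0.02, 0], [-1, 0, 0, 0.02, 0], [-1, 0, 0, 0.02, 0], [-1, 0, 0, 0.02, 0]]]}}

```text
t: 5.07
position: [0.6308, 0.1155, 0.2421]
orientation: [0.001, 0.193, 0.981, 0.0]
ft_force: [4.0, -1.7, 4.4]
width: 0.003
gripper_force: 2.4
```

Request:
{"op": "send_rows", "data": {"deltas": [[[-1, 0, 0, 0.01, 0], [-1, 0, 0, 0.01, 0], [-1, 0, 0, 0, 0]]]}}

```text
t: 5.32
position: [0.6306, 0.1156, 0.2399]
orientation: [0.0, 0.192, 0.981, 0.0]
ft_force: [3.7, -1.0, 2.5]
width: -0.004
gripper_force: 1.9
```

Moving with friction only so far. I'll go down in 0.5 mm steps until the force rises at the stop.

Request:
{"op": "send_rows", "data": {"deltas": [[[-1, 0, 0, 0.01, 0], [-1, 0, 0, 0.005, 0], [-1, 0, 0, 0, 0]]]}}

```text
t: 5.57
position: [0.6306, 0.1156, 0.2387]
orientation: [0.0, 0.192, 0.981, 0.0]
ft_force: [3.0, -2.1, 5.1]
width: -0.001
gripper_force: 2.8
```

Request:
{"op": "send_rows", "data": {"deltas": [[[-1, 0, 0, 0.005, 0], [-1, 0, 0, 0.005, 0], [-1, 0, 0, 0, 0]]]}}

```text
t: 5.82
position: [0.6306, 0.1156, 0.2385]
orientation: [0.001, 0.192, 0.981, 0.0]
ft_force: [2.9, -1.4, 9.5]
width: 0.002
gripper_force: 5.3
```

Request:
{"op": "send_rows", "data": {"deltas": [[[-1, 0, 0, 0.005, 0], [-1, 0, 0, 0, 0]]]}}

```text
t: 5.98
position: [0.6305, 0.1156, 0.2384]
orientation: [0.001, 0.192, 0.981, 0.0]
ft_force: [1.4, -1.3, 13.7]
width: 0.001
gripper_force: 6.6
```

Request:
{"op": "send_rows", "data": {"deltas": [[[-1, 0, 0, -0.05, 0], [-1, 0, 0, -0.15, 0], [-1, 0, 0, -0.25, 0], [-1, 0, 0, -0.25, 0], [-1, 0, 0, 0, 0], [-1, 0, 0, 0, 0], [-1, 0, 0, 0, 0]]]}}

```text
t: 6.57
position: [0.6299, 0.1158, 0.3059]
orientation: [-0.001, 0.192, 0.981, -0.0]
ft_force: [0.4, -0.2, -0.0]
width: -0.001
gripper_force: 0.0
```

Run:
```python
from h import *
c=ctrl.camera('wrist'); t=ctrl.camera('top'); s=ctrl.camera('scene')
f=lambda im,k:cv2.resize(im[...,::-1],None,fx=k,fy=k)
a=c['image'][...,::-1][:,:]; b=cv2.resize(s['image'][170:250,300:380,::-1],(240,240))
o=np.zeros((420,800,3),np.uint8); o[:,:560]=a; o[:240,560:]=b
cv2.imwrite('pics/w2.png',o)
go([.5315,-.057,.30])
```

```text
t 6.7167 pos [0.6301 0.1157 0.3055] yaw 157.81 w -0.001 F [ 0.5 -0.  -0.6]
tool shift/0.1: [ 0.26  -1.971  0.058]
```

View pics/w2.png

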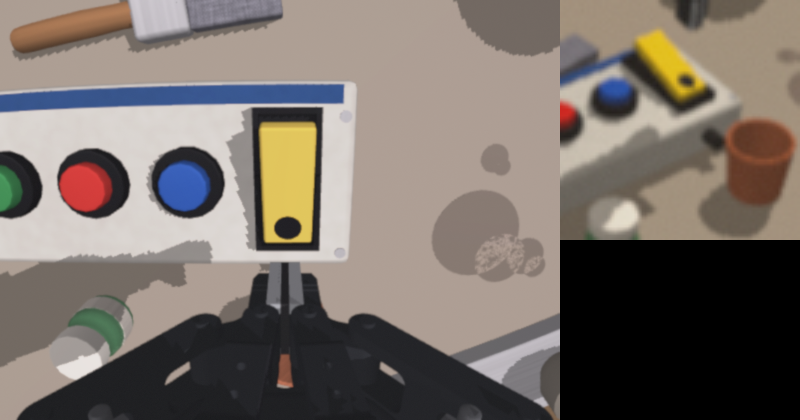

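The rocker is over: the dot at (288,228) is down and the plain end at (288,122) is up, and the scene inset agrees. Next I'll move over the green button.

Request:
{"op": "send_rows", "data": {"deltas": [[[-1, 0.04, -0.3, 0, 0], [-1, 0.04, -0.33, 0, 0], [-1, 0.04, -0.33, 0, 0], [-1, 0.05, -0.33, 0, 0], [-1, 0.05, -0.34, 0, 0], [-1, 0.04, -0.34, 0, 0], [-1, 0, 0, 0, 0], [-1, 0, 0, 0, 0], [-1, 0, 0, 0, 0]]]}}

```text
t: 7.47
position: [0.532, -0.057, 0.3066]
orientation: [-0.0, 0.193, 0.981, 0.0]
ft_force: [0.2, 2.0, 0.5]
width: 0.003
gripper_force: 0.0
```

Run:
```python
from h import *
c=ctrl.camera('wrist'); cv2.imwrite('pics/w3.png',c['image'][...,::-1])
for k,v in blobs(c['image'],(0,0,560,420),200).items():
    for b in v: print(k,[float(x) for x in b],onz(c,b[1:3],.066 if k!='yellow' else .071).round(4))
go([.531,-.0575,.245])
```

```text
green [1413.0, 285.4, 226.6, 263.0, 206.0, 46.0, 41.0] [ 0.5305 -0.0558  0.066 ]
red [1499.0, 386.4, 224.5, 363.0, 200.0, 47.0, 46.0] [0.5541 0.0056 0.066 ]
blue [4363.0, 398.4, 135.2, 233.0, 127.0, 327.0, 18.0] [0.5022 0.0295 0.066 ]
blue [1826.0, 480.1, 221.6, 455.0, 198.0, 51.0, 48.0] [0.5765 0.065  0.066 ]
t 7.5167 pos [ 0.5322 -0.0565  0.3066] yaw 157.82 w 0.0 F [-0.1  1.4  1.1]
tool shift/0.1: [ 0.007 -0.014  0.616]
```

View pics/w3.png

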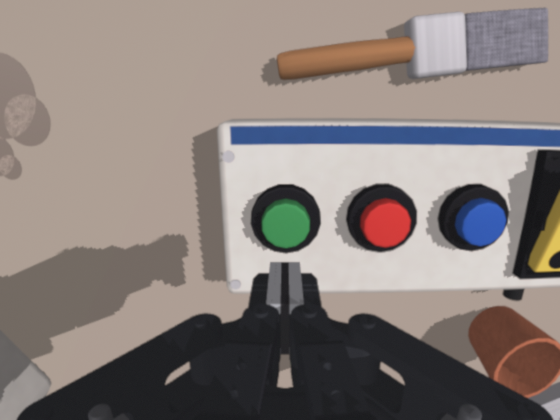

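The green button at (286,226) is in line with the fingertips. I'll go down to it and press slowly.

Request:
{"op": "send_rows", "data": {"deltas": [[[-1, 0.01, 0, 0.15, 0], [-1, 0, 0, 0.15, 0], [-1, 0, 0, 0.15, 0], [-1, 0, 0, 0.13, 0], [-1, 0, 0, 0, 0], [-1, 0, 0, 0, 0], [-1, 0, 0, 0, 0]]]}}

```text
t: 8.1
position: [0.5315, -0.056, 0.2494]
orientation: [0.0, 0.192, 0.981, 0.0]
ft_force: [1.1, 0.3, 0.3]
width: 0.002
gripper_force: 0.0
```

Request:
{"op": "send_rows", "data": {"deltas": [[[-1, 0, 0, 0.02, 0], [-1, 0, 0, 0.02, 0], [-1, 0, 0, 0.02, 0], [-1, 0, 0, 0.02, 0], [-1, 0, 0, 0.02, 0], [-1, 0, 0, 0, 0]]]}}

```text
t: 8.6
position: [0.5311, -0.0566, 0.2388]
orientation: [0.0, 0.192, 0.981, 0.0]
ft_force: [-0.5, 0.8, 1.8]
width: 0.007
gripper_force: 0.9
```

Request:
{"op": "send_rows", "data": {"deltas": [[[-1, 0, 0, 0.01, 0], [-1, 0, 0, 0.01, 0], [-1, 0, 0, 0.01, 0], [-1, 0, 0, 0.01, 0], [-1, 0, 0, 0, 0]]]}}

```text
t: 9.02
position: [0.5311, -0.0566, 0.2349]
orientation: [0.0, 0.192, 0.981, 0.0]
ft_force: [-0.2, -0.6, 3.6]
width: -0.002
gripper_force: 1.8
```

Request:
{"op": "send_rows", "data": {"deltas": [[[-1, 0, 0, 0.005, 0], [-1, 0, 0, 0.005, 0], [-1, 0, 0, 0, 0]]]}}

```text
t: 9.27
position: [0.531, -0.0565, 0.2344]
orientation: [0.0, 0.192, 0.981, -0.0]
ft_force: [-2.1, 0.5, 7.1]
width: 0.001
gripper_force: 3.8
```

Request:
{"op": "send_rows", "data": {"deltas": [[[-1, 0, 0, 0.005, 0], [-1, 0, 0, 0.005, 0], [-1, 0, 0, 0, 0]]]}}

```text
t: 9.52
position: [0.531, -0.0565, 0.2342]
orientation: [0.001, 0.192, 0.981, -0.0]
ft_force: [-4.3, 1.2, 16.7]
width: -0.002
gripper_force: 8.2
```

Request:
{"op": "send_rows", "data": {"deltas": [[[-1, 0, 0, -0.05, 0], [-1, 0, 0, -0.15, 0], [-1, 0, 0, -0.25, 0], [-1, 0, 0, -0.3, 0], [-1, 0, 0, -0.2, 0], [-1, 0, 0, 0, 0], [-1, 0, 0, 0, 0], [-1, 0, 0, 0, 0]]]}}

```text
t: 10.18
position: [0.5308, -0.0565, 0.327]
orientation: [-0.001, 0.192, 0.981, 0.0]
ft_force: [-1.2, -0.5, -0.9]
width: 0.002
gripper_force: 0.0
```

Run:
```python
from h import *
c=ctrl.camera('wrist'); s=ctrl.camera('scene')
b=cv2.resize(s['image'][170:250,260:380,::-1],(240,160))
o=np.zeros((420,800,3),np.uint8); o[:,:560]=c['image'][...,::-1]; o[:160,560:]=b
cv2.imwrite('pics/w4.png',o)
go([.531,-.0575,.245])
```

```text
t 10.2833 pos [ 0.5308 -0.0565  0.3266] yaw 157.81 w 0.002 F [-0.6 -0.3  1.4]
tool shift/0.1: [-0.008 -0.008  0.816]
```

View pics/w4.png

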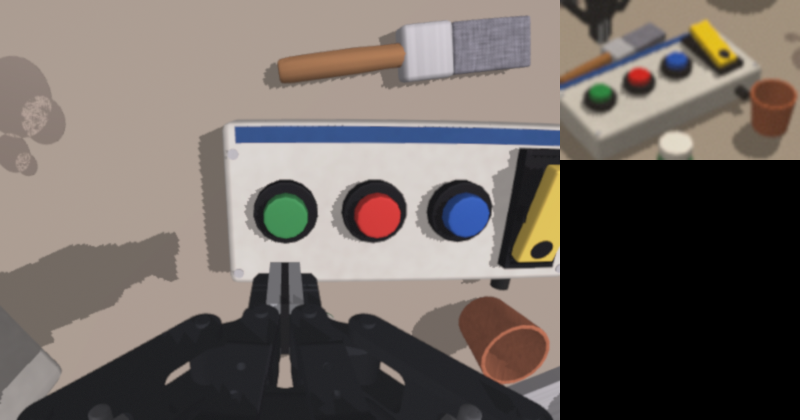

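The green button at (286,215) is back out, the rocker's dotted end at (541,250) is down, and the brush and cup are undisturbed. The gripper is clear, so I'm handing in.

```bash
python3 -c "
from bench import ctrl
print(ctrl.close_job())"
```

```text
the job is handed in; nothing more can be done
None
```

I pushed the rocker's dotted end fully down, then pressed the green start button to its stop and let it spring back out. I handed the job in at about 10 s with the gripper clear, and no red, blue or loose item was touched.

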